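# Clear the white plate, then show the heavier sample can over it

## Robot

A 6-joint arm with a two-finger parallel gripper is mounted at the origin on the work surface. World frame = base frame: x ahead of the robot, y to its left, z up, the work surface at z = 0. Lengths are in mm, angles in rad, forces in N, time in s.
With the tool pointing down it reaches from about 350 to 850 mm from the base axis. Payload 8.1 kg.
Tool frame: the origin (TCP) lies midway between the tips of the shut fingers; the grasp point (between the pads) lies 19 mm behind it; z points along the fingers, x is the direction in which the jaws open and shut, and the axes are right-handed (so a half turn about z gives the same grasp; the last joint's range is limited). The gripper opens to 93 mm and grips with 3 to 60 N. Pads are 15 mm wide; open, the fingers measure 128 mm over their backs; the gripper's body (75 mm by 188 mm) begins 65 mm behind the grasp point.
Start: joints at [-1.371, 0.13, 1.488, -0, 1.523, -0.085], TCP at [168.599, -575.829, 218.635] pointing down, gripper open.
Joint ranges: [-2.96, 2.96], [-0.89, 2.26], [0.02, 2.5], [-1.34, 4.48], [0, 2.73], [-2.66, 2.66]. Speed limits (rad/s): [2.39, 2.39, 2.79, 3.14, 3.14, 3.14].

## Interface

Orientations are given as a 3x3 rotation matrix whose columns are the frame's x, y, z axes.
In Python, from plant import monitor, read_camera, get_calibration, ticket gives the robot as it stands.
- The arm moves only by the shell command python3 -m pendant 'ROWS' [FORCE]. ROWS is JSON, a list that holds one entry, the list of rows, each a list of 7 numbers: the shift along the tool's x, y, z in cm, then the turn, a rotation vector about the tool's x, y, z in degrees, then the opening, from 0 (shut) to 1 (fully open). In form: [[[x, y, z, wx, wy, wz, claw], ...]]. A call has exactly 8 rows; each row shifts and turns the commanded pose from where the row before left it, along the tool's axes as they then stand; what a row does not reach is not made up. A row lasts 1/8 s, in which the tool goes at most 62.5 mm and 10.7 degrees, less where a joint would pass 70% of its speed; a pose out of reach is approached as far as the arm can. A call is refused whole if a number of a shift passes 6.25 or a number of a turn 10.7, either way. A call with a gripper value outside its range is refused whole. The fingers move at their own pace and stop on an object; FORCE is the grip in N (left out, the last holds). Time passes only in rows, so rows that do not move let the fingers close, or fill a call up. It gives the time, the measured TCP pose, the force and the opening at its end, in the units of the state.
- monitor.observe(): the state, without advancing time (a new reading comes with each control period).
- read_camera(name): name is "scene" or "side" or "wrist"; returns (picture, depth): 400x640x3 uint8, red, green, blue; 400x640 float32, mm along the optical axis (not along the pixel's ray), 0 where there is no reading.
- get_calibration(name): a dict with "fx", "fy", "cx", "cy" (pixels), "rvec" (rotation vector, rad) and "tvec" (3), from world to camera coordinates, as OpenCV has them. Camera axes: x right, y down, z forward; pixel columns grow to the right and rows downward; lengths in mm; the calibration is good to about 2 mm. A picture is of the moment at which its call begins: read the wrist's pose just before it. get_calibration takes no time and is no camera call; for the wrist camera it gives the pose at the moment of the call.
- ticket.job_done(): hands the job in, once; it reports no verdict.
The state is a dict: "time": time; "joint_positions": joint angles; "qvel": joint speeds; "joint_torque": joint torques, N m; "tool_pos": TCP position; "ee_rot": TCP orientation; "contact_force": force on the tool from outside, world axes, zero at the start; "moment": the same for the moment, N m; "finger_gap": finger opening in mm.
Only numpy, scipy, OpenCV 4.12 (cv2) and the standard library are available. Lean on these libraries where they do the work, as an engineer would, in place of code of your own. Each camera call takes 0.05 s, during which the arm holds its last target.

## Task

Pick up the wooden scraper block and with it wipe all three stone chips off the white plate into the grey trough at its end, without the gripper or the cans touching the chips, then set the scraper down on the bare bench, clear of the plate and the cork mat. Next lift the orange-capped can some 5 cm off the mat for a moment, stand it back on the mat, and do the same lift with the blue-capped can, to feel which is heavier. Finish while holding the heavier can in the gripper, upright and still, a few centimetres (up to ten) above the middle of the cleared plate so that it shows against the white, with the lighter can left standing on the mat; leave the flask, beaker and dropper bottle alone and never tip a can over.

Things in the scene. Friction and masses are not known exactly. Their poses are not given: they have to be found in the camera images.
- board: fixed white plate with grey trough. Origin: middle of the plate's underside, on the bench; x = wiping direction, to the trough; z up. Plate top: z 25 mm, x -100..100, y -62..62 between side rims (8 wide, 8 above the top). The edge x = 100 is open to the trough: inside x 100..164, y -62..62, floor z 5, walls z 30, outer end x 170
- scraper_mid (a point): wooden scraper block with a black rubber foot, standing upright: 100 mm wide (its y), 24 mm thick (its x; the foot 18 mm), 60 mm tall, 0.15 kg; this point is its centre, 30 mm above the foot's underside, z up. The wood begins 10 mm above the underside and is gripped across its thickness
- chip_1_mid (a point): grey stone chip, about 22 mm across and 12 mm high, 12 g, lying loose on the white plate; this point is its centre, 6 mm above its underside
- chip_2_mid (a point): grey stone chip, about 22 mm across and 12 mm high, 12 g, lying loose on the white plate; this point is its centre, 6 mm above its underside
- chip_3_mid (a point): grey stone chip, about 22 mm across and 12 mm high, 12 g, lying loose on the white plate; this point is its centre, 6 mm above its underside
- mat: fixed cork mat, 260 mm (x) by 160 mm (y), 6 mm thick; origin at the middle of its underside on the bench, z up. The cans stand on it about 120 mm apart along its x
- can_orange_mid (a point): sealed round white sample can with orange cap and foot band, standing: 44 mm dia. (cap 46), 80 tall; this point: on its axis, 40 above its underside, z up. Each can hides a slug with slight play; one weighs 0.10-0.13 kg in all, the other 0.35-0.48 kg, either colour may be the heavy one. Rigid plastic, takes a 30 N grip
- can_blue_mid (a point): sealed round white sample can with blue cap and foot band, standing: 44 mm dia. (cap 46), 80 tall; this point: on its axis, 40 above its underside, z up. Each can hides a slug with slight play; one weighs 0.10-0.13 kg in all, the other 0.35-0.48 kg, either colour may be the heavy one. Rigid plastic, takes a 30 N grip
- flask: bystander: conical glass flask, 72 mm diameter, 100 mm tall; origin under its centre
- beaker: bystander: glass beaker, 68 mm diameter, 85 mm tall; origin under its centre
- dropper: bystander: small amber dropper bottle, 36 mm diameter, 70 mm tall; origin under its centre
Not all that is in view belongs to the job. Leave any purple look-alike of the part that bears can_orange_mid alone. Of the things shaped like the part that bears scraper_mid, the wooden one is meant.

How it is judged:
By the outcome, as a careful person would: the job done as asked, in the order asked, and still so for the second after the job is handed in, while the arm keeps its last pose, push and grip.
It also fails if it takes over 72 s, if anything falls off the work surface, if the arm or the gripper's body presses on something with over 40 N, if the wrist force passes 120 N, or if a joint passes its speed limit or range.

## Working session

There is one attempt and no reset: what is moved stays moved. The work goes in short steps, Python scripts to look and compute and a shell command to move; the robot and the scene stay as the last step left them, time stands still between calls to the robot, and variables do not carry over. Pictures are saved under pics/ and viewed, and the job is handed in when it is done.

```bash
ls; mkdir -p pics; python3 - <<'E'
from plant import monitor, read_camera, get_calibration
import cv2,numpy as np
print(monitor.observe())
for n in ["scene","side","wrist"]:
    c=get_calibration(n); p,d=read_camera(n)
    cv2.imwrite(f"pics/{n}0.png",p[:,:,::-1]); np.savez(f"pics/{n}0.npz",p=p,d=d,**{k:np.array(c[k]) for k in c})
    print(n,c)
E
```

```text
pics
{'time': 0.0, 'joint_positions': array([-1.37141472e+00,  1.31154989e-01,  1.48930760e+00, -2.57915700e-05,
        1.52301803e+00, -8.53961507e-02]), 'qvel': array([-0.00110262, -0.00027781, -0.00118256, -0.00044722,  0.00061032,
        0.00052375]), 'joint_torque': array([-2.70712117e-03, -5.59845150e+01, -4.91765749e+01,  7.65643129e-02,
        3.55360564e-02, -1.29096138e-04]), 'tool_pos': array([ 168.46296737, -575.24718258,  217.57560716]), 'ee_rot': array([[ 2.80944997e-01, -9.59723788e-01, -3.99189368e-04],
       [-9.59722023e-01, -2.80945248e-01,  1.84546619e-03],
       [-1.88328816e-03, -1.35363665e-04, -9.99998217e-01]]), 'contact_force': array([ 1.12738773,  0.20197901, -0.76797092]), 'moment': array([0.02653832, 0.0107711 , 0.01556757]), 'finger_gap': 92.94912305061308}
scene {'fx': 385.3496831594235, 'fy': 385.3496831594235, 'cx': 320.2959392943733, 'cy': 203.9808905608681, 'rvec': array([ 1.09793451,  2.19486404, -1.18294079]), 'tvec': array([ 308.72714693, -189.40987751, 1530.36464605])}
side {'fx': 421.5280201004202, 'fy': 421.5280201004202, 'cx': 321.5722856495091, 'cy': 199.30291564907026, 'rvec': array([ 0.94399611, -2.54978816,  0.97982127]), 'tvec': array([476.35958865, 288.31777649, 875.62431647])}
wrist {'fx': 297.70747562818906, 'fy': 297.70747562818906, 'cx': 318.8944354097138, 'cy': 201.25115997905257, 'rvec': array([-2.32292953,  1.7414207 ,  0.25206795]), 'tvec': array([-599.53272155,  -32.87365823,  391.22699466])}
```

View pics/scene0.png

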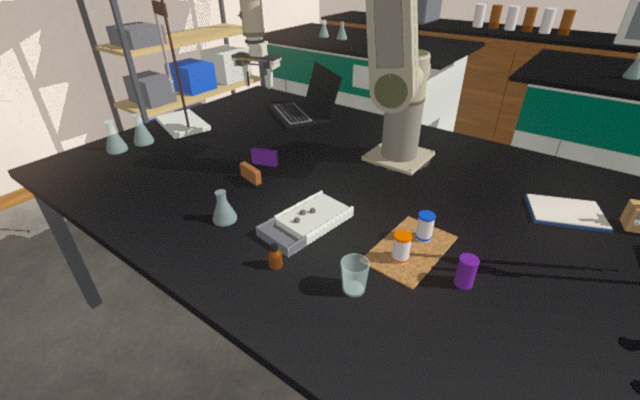

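View pics/side0.png

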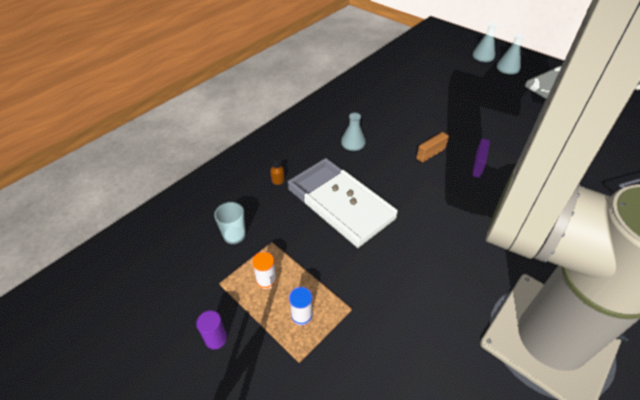

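View pics/wrist0.png

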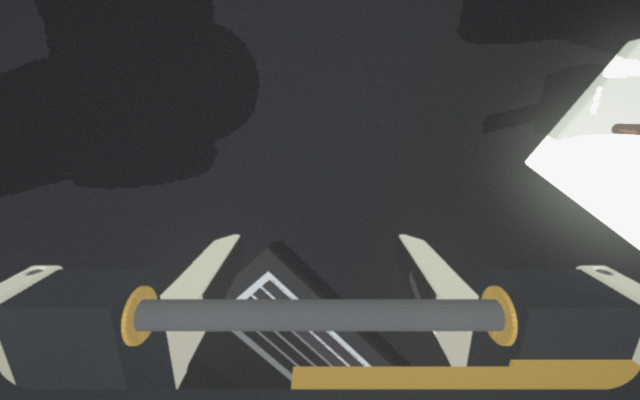

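The scene shows the wooden scraper at about (250,173), the plate at (305,222), the cans at (402,246) and (426,226), and purple decoys at (264,157) and (466,271). Next I measure positions from both views.

```bash
cat > h.py <<'E'
import cv2,numpy as np
def load(n): return dict(np.load(n))
def ray(z,uv):
    R=cv2.Rodrigues(z['rvec'])[0]; o=-R.T@z['tvec'].ravel()
    uv=np.atleast_2d(uv).astype(float)
    d=np.c_[(uv[:,0]-z['cx'])/z['fx'],(uv[:,1]-z['cy'])/z['fy'],np.ones(len(uv))]@R
    return o,d
def plane(z,uv,h):
    o,d=ray(z,uv); t=(h-o[2])/d[:,2]; return o+t[:,None]*d
def proj(z,P):
    R=cv2.Rodrigues(z['rvec'])[0]; c=np.atleast_2d(P)@R.T+z['tvec'].ravel()
    return np.c_[z['fx']*c[:,0]/c[:,2]+z['cx'],z['fy']*c[:,1]/c[:,2]+z['cy']]
def cloud(z):
    v,u=np.mgrid[:400,:640]; o,d=ray(z,np.c_[u.ravel(),v.ravel()])
    P=(o+d*z['d'].ravel()[:,None]).reshape(400,640,3); P[z['d']==0]=np.nan; return P
E
python3 - <<'E'
from h import *
for n in ["scene","side"]:
    z=load(f"pics/{n}0.npz"); P=cloud(z); p=z['p']; hsv=cv2.cvtColor(p,cv2.COLOR_RGB2HSV); H,S,V=cv2.split(hsv)
    print(n)
    inb=(P[...,0]>200)&(P[...,0]<950)&(abs(P[...,1])<700)&(P[...,2]<130)&(P[...,2]>-15)
    for name,m in dict(orange=(H<22)&(S>150)&(V>90),blue=(H>100)&(H<122)&(S>150)&(V>90),purple=(H>125)&(H<160)&(S>100),white=(S<40)&(V>170),cork=(H>8)&(H<25)&(S>60)&(S<170)&(V>90)).items():
        m=(m&inb).astype(np.uint8)
        k,l,st,ce=cv2.connectedComponentsWithStats(m)
        for i in range(1,k):
            if st[i,4]>40:
                q=P[l==i]; print(name,ce[i].round(),st[i,4],np.nanmedian(q,0).round(),np.nanpercentile(q,[2,98],axis=0).round().tolist())
E
python3 - <<'E'
import cv2
a=cv2.imread('pics/scene0.png')[130:300,200:500];cv2.imwrite('pics/sc_crop.png',cv2.resize(a,None,fx=2.6,fy=2.6,interpolation=2))
a=cv2.imread('pics/side0.png')[100:370,190:510];cv2.imwrite('pics/si_crop.png',cv2.resize(a,None,fx=2.2,fy=2.2,interpolation=2))
E
```

```text
scene
orange [252. 171.] 131 [ 494. -300.   57.] [[470.0, -372.0, 18.0], [505.0, -278.0, 63.0]]
orange [403. 236.] 200 [552. 291.  87.] [[451.0, 268.0, 7.0], [570.0, 311.0, 89.0]]
orange [276. 259.] 201 [766.  51.  34.] [[749.0, 34.0, 5.0], [775.0, 57.0, 53.0]]
blue [427. 215.] 158 [431. 302.  87.] [[405.0, 279.0, 81.0], [449.0, 322.0, 89.0]]
purple [264. 157.] 449 [ 365. -378.   34.] [[335.0, -430.0, -1.0], [384.0, -334.0, 62.0]]
purple [466. 271.] 732 [544. 456.  53.] [[446.0, 431.0, 0.0], [552.0, 475.0, 83.0]]
white [316. 216.] 2062 [545.  12.  26.] [[444.0, -75.0, 4.0], [636.0, 74.0, 35.0]]
white [230. 210.] 49 [ 691. -204.   39.] [[680.0, -213.0, 14.0], [699.0, -195.0, 66.0]]
white [430. 230.] 89 [437. 319.  47.] [[424.0, 314.0, 21.0], [445.0, 322.0, 75.0]]
white [406. 251.] 106 [556. 308.  48.] [[540.0, 302.0, 20.0], [564.0, 311.0, 73.0]]
white [351. 284.] 278 [732. 257.  38.] [[710.0, 231.0, 12.0], [738.0, 275.0, 86.0]]
cork [251. 173.] 330 [ 495. -314.   45.] [[472.0, -374.0, 8.0], [506.0, -278.0, 63.0]]
cork [410. 254.] 2927 [526. 315.   7.] [[368.0, 214.0, 1.0], [619.0, 372
[... 423 characters left out ...]
399.0, -331.0, 60.0]]
purple [211. 329.] 918 [519. 457.  65.] [[506.0, 417.0, -3.0], [593.0, 476.0, 81.0]]
white [353. 138.] 231 [ 684. -208.   32.] [[665.0, -222.0, 6.0], [700.0, -192.0, 82.0]]
white [351. 208.] 3666 [522.   6.  23.] [[433.0, -76.0, 3.0], [634.0, 75.0, 33.0]]
white [233. 224.] 518 [686. 251.  53.] [[671.0, 219.0, 10.0], [731.0, 278.0, 84.0]]
white [264. 277.] 217 [531. 306.  50.] [[524.0, 284.0, 19.0], [551.0, 312.0, 74.0]]
white [301. 313.] 250 [412. 317.  48.] [[405.0, 295.0, 19.0], [438.0, 323.0, 73.0]]
cork [432. 147.] 540 [ 481. -318.   44.] [[465.0, -429.0, -3.0], [527.0, -277.0, 60.0]]
cork [286. 303.] 6437 [476. 311.   5.] [[360.0, 214.0, -2.0], [615.0, 373.0, 8.0]]
```

View pics/sc_crop.png

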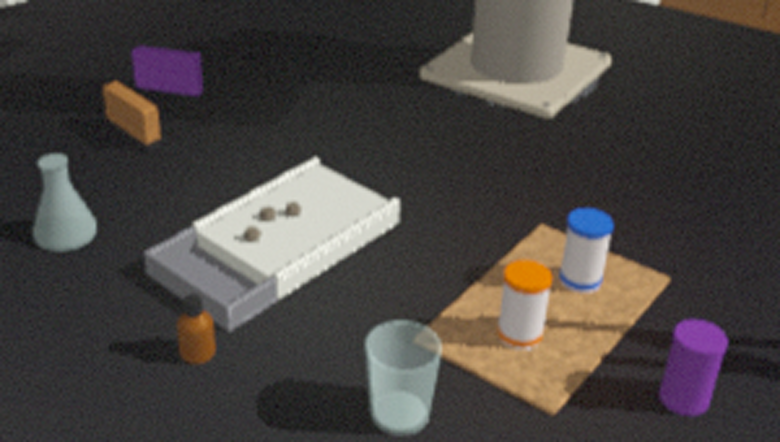

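View pics/si_crop.png

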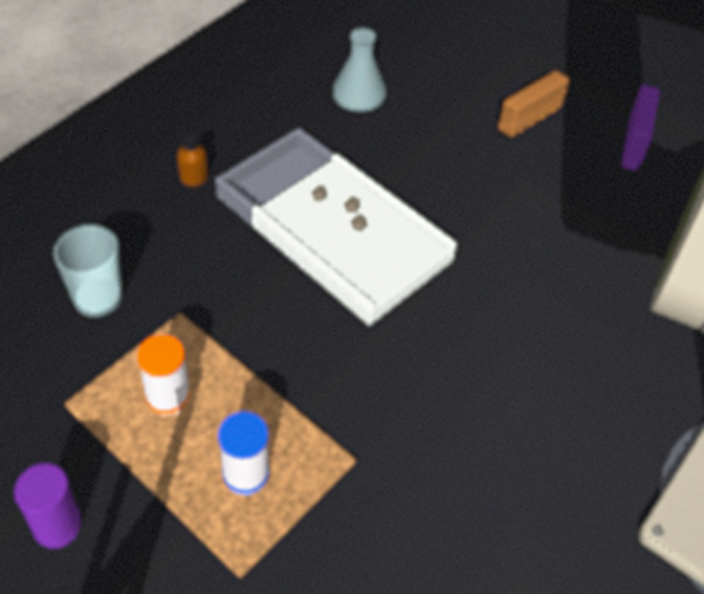

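```bash
cat > rect.py <<'E'
from h import *
def rectify(z,h,x0,x1,y0,y1,s=2):
    # image: right = -y , up = +x ; 
    ys=np.arange(y1,y0,-1/s); xs=np.arange(x1,x0,-1/s)
    X,Y=np.meshgrid(xs,ys,indexing='ij')
    uv=proj(z,np.c_[X.ravel(),Y.ravel(),np.full(X.size,h)]).reshape(X.shape+(2,)).astype(np.float32)
    return cv2.remap(z['p'][:,:,::-1].copy(),uv[...,0],uv[...,1],cv2.INTER_CUBIC)
E
python3 - <<'E'
from rect import *
o=[]
for n in ["scene","side"]:
    z=load(f"pics/{n}0.npz")
    im=rectify(z,25,400,740,-100,100,2)
    for x in range(400,740,50): cv2.putText(im,str(x),(0,int((740-x)*2)),0,.35,(0,0,255)); cv2.line(im,(0,int((740-x)*2)),(8,int((740-x)*2)),(0,0,255))
    o.append(im)
a=np.hstack(o); a=a[80:]; cv2.imwrite('pics/rb.png',a); print(a.shape)
o=[]
for n in ["scene","side"]:
    z=load(f"pics/{n}0.npz"); o.append(rectify(z,60,440,540,-400,-250,2.5))
cv2.imwrite('pics/rs.png',np.vstack(o))
# centroids
from scipy.spatial.transform import Rotation
for n in ["scene","side"]:
    z=load(f"pics/{n}0.npz"); p=z['p']; P=cloud(z); H,S,V=cv2.split(cv2.cvtColor(p,cv2.COLOR_RGB2HSV))
    # chips: dark blobs within the plate
    gray=cv2.cvtColor(p,cv2.COLOR_RGB2GRAY)
    on=(P[...,0]>450)&(P[...,0]<640)&(abs(P[...,1])<62)&(P[...,2]>15)&(P[...,2]<60)
    m=(on&(gray<150)).astype(np.uint8); k,l,st,ce=cv2.connectedComponentsWithStats(m)
    for i in range(1,k):
        if st[i,4]>8: print(n,'chip?',ce[i].round(1),st[i,4],plane(z,ce[i],31).round(1),P[l==i].mean(0).round())
    # cap tops plane z=86: top-of-mat 6+80
    for nm,m in dict(orange=(H<22)&(S>150)&(V>90)&(P[...,1]>200)&(P[...,2]>60),blue=(H>100)&(H<122)&(S>150)&(V>90)&(P[...,2]>60)&(P[...,1]>200)&(P[...,0]<500)).items():
        q=P[m]; top=q[q[:,2]>82]; print(n,nm,top.mean(0).round(1),((top.min(0)+top.max(0))/2).round(1))
    # scraper top
    m=(H<22)&(S>100)&(V>60)&(P[...,1]<-250)&(P[...,1]>-400)&(P[...,2]>56)&(P[...,2]<64)
    q=P[m]; r=cv2.minAreaRect(q[:,:2].astype(np.float32)); print(n,'scr',r,len(q))
    m=(H>5)&(H<25)&(S>60)&(P[...,2]<12)&(P[...,1]>200)&(P[...,1]<390)
    r=cv2.minAreaRect(P[m][:,:2].astype(np.float32)); print('mat',r)
E
```

```text
(600, 800, 3)
scene chip? [311.5 210.5] 26 [[537.2 -13.8  31. ]] [538. -13.  32.]
scene chip? [301.8 212.2] 30 [[561.5 -31.6  31. ]] [563. -30.  32.]
scene chip? [295.5 220.1] 29 [[604.  -20.6  31. ]] [605. -20.  32.]
scene chip? [290.7 230.1] 9 [[648.6  -0.7  31. ]] [636. -13.  18.]
scene orange [-348.2  339.    86.8] [-780.6  419.8   89.9]
scene blue [430.4 301.6  86.5] [427.4 301.2  86.2]
scene scr ((-806.5929565429688, -315.4482116699219), (97.19977569580078, 2623.748046875), 89.56420135498047) 119
mat ((300.6822509765625, 295.0882263183594), (1349.58056640625, 189.04940795898438), 0.09341905266046524)
side chip? [334.8 187.3] 25 [[597.9 -19.3  31. ]] [596. -17.  34.]
side chip? [349.8 192.5] 28 [[555.9 -30.2  31. ]] [554. -28.  34.]
side chip? [352.8 200.6] 26 [[532.2 -12.7  31. ]] [530. -10.  34.]
side orange [544.7 290.7  84.8] [545.1 290.8  85.4]
side blue [425.3 302.   84.8] [425.8 301.9  85. ]
side scr ((484.6632080078125, -324.6051940917969), (97.39027404785156, 24.944561004638672), 78.51508331298828) 150
mat ((1380.3902587890625, 295.356689453125), (189.81826782226562, 2055.6337890625), 89.97891998291016)
```

View pics/rb.png

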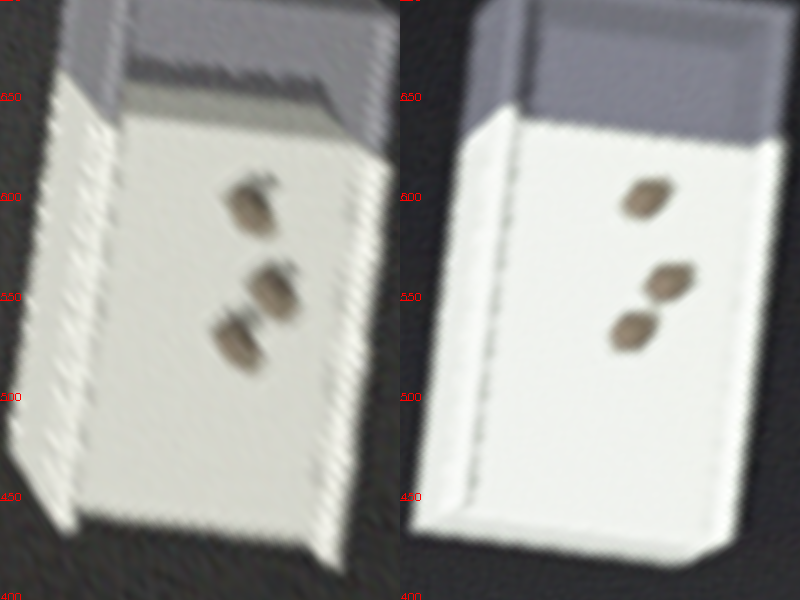

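View pics/rs.png

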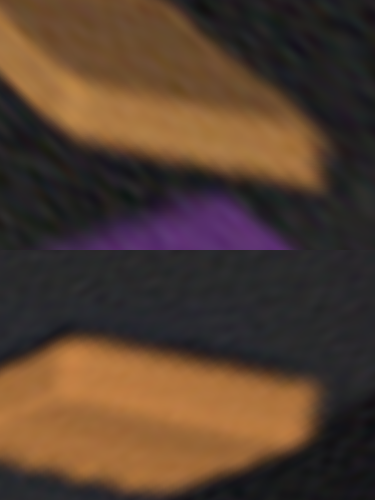

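```bash
cat > go.py <<'E'
import sys,numpy as np
from plant import monitor
def plan(tx,ty,tz,yaw,n=8,cur=None,prof=None):
    s=monitor.observe(); R=s['ee_rot']; p=s['tool_pos']; y0=np.degrees(np.arctan2(R[1,0],R[0,0]))
    if cur is not None: p=np.array(cur[:3]); y0=cur[3]
    d=(yaw-y0+90)%180-90
    D=(np.array([tx,ty,tz])-p)/n; print('t',s['time'],'p',p.round(1),'yaw',round(y0,2),'turn',round(d,1),'f',s['contact_force'].round(1),'gap',round(s['finger_gap'],1))
    for i in range(n):
        a=np.radians(y0+d*i/n); c,sn=np.cos(a),np.sin(a)
        print([round(float(v),2) for v in ((c*D[0]+sn*D[1])/10,(sn*D[0]-c*D[1])/10,-D[2]/10)]+[0,0,round(float(-d/n),2)])
if __name__=="__main__":
    a=[float(v) for v in sys.argv[1:]]; plan(*a[:4],n=int(a[4]) if len(a)>4 else 8)
E
python3 go.py 487 -324 150 -11.5 8
```

```text
t 0.15 p [ 168.5 -575.4  217.8] yaw -73.68 turn 62.2 f [ 0.6  1.  -0.7] gap 93.1
[-1.9, -4.7, 0.85, 0, 0, -7.77]
[-1.24, -4.92, 0.85, 0, 0, -7.77]
[-0.57, -5.04, 0.85, 0, 0, -7.77]
[0.12, -5.07, 0.85, 0, 0, -7.77]
[0.8, -5.01, 0.85, 0, 0, -7.77]
[1.47, -4.85, 0.85, 0, 0, -7.77]
[2.12, -4.61, 0.85, 0, 0, -7.77]
[2.72, -4.28, 0.85, 0, 0, -7.77]
```

```bash
python3 -m pendant '[[[-1.9,-4.7,0.8,0,0,-7.8,1],[-1.24,-4.9,0.8,0,0,-7.8,1],[-0.57,-5.0,0.8,0,0,-7.8,1],[0.1,-5.1,0.8,0,0,-7.8,1],[0.8,-5.0,0.8,0,0,-7.8,1],[1.5,-4.85,0.8,0,0,-7.8,1],[2.1,-4.6,0.8,0,0,-7.8,1],[2.7,-4.3,0.8,0,0,-7.8,1]]]'
cat > snap.py <<'E'
import sys,numpy as np,cv2
from plant import monitor, read_camera, get_calibration
for a in sys.argv[2:]:
    s=monitor.observe(); c=get_calibration(a); p,d=read_camera(a)
    cv2.imwrite(f"pics/{a}{sys.argv[1]}.png",p[:,:,::-1]); np.savez(f"pics/{a}{sys.argv[1]}.npz",p=p,d=d,**{k:np.array(c[k]) for k in c})
print(s['time'],s['tool_pos'].round(1),s['ee_rot'].round(3).tolist())
E
python3 snap.py 1 wrist
```

```text
time: 1.15
tool_pos: [487.0, -322.5, 154.1]
ee_rot: [[0.982, -0.191, -0.0], [-0.191, -0.982, 0.0], [-0.0, -0.0, -1.0]]
contact_force: [0.6, -0.5, -0.3]
finger_gap: 93.4
1.15 [ 487.  -322.5  154.1] [[0.982, -0.191, -0.0], [-0.191, -0.982, 0.0], [-0.0, -0.0, -1.0]]
```

View pics/wrist1.png

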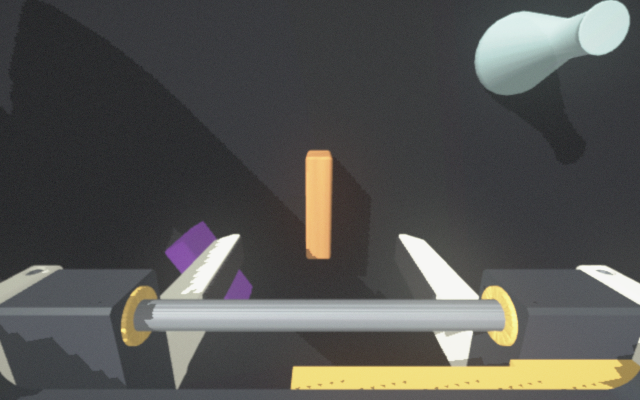

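The wrist view shows the wooden block's top at x 306–332, rows 150–259, standing nearly square to the jaws. The purple look-alike is clear to the left.

```bash
python3 - <<'E'
from h import *
z=load("pics/wrist1.npz"); H,S,V=cv2.split(cv2.cvtColor(z['p'],cv2.COLOR_RGB2HSV))
m=((H<25)&(S>80)&(V>80)); m[270:]=0; m=m.astype(np.uint8)
cs=cv2.findContours(m,0,2)[0]; c=max(cs,key=cv2.contourArea)[:,0]
print(c.min(0),c.max(0))
for h in (55,60,62):
    q=plane(z,c,h); print(h,cv2.minAreaRect(q[:,:2].astype(np.float32)))
P=cloud(z); print(np.nanmedian(P[m>0],0), np.nanpercentile(P[m>0],[1,99],axis=0))
w=P[m>0]; w=w[w[:,2]>55]; print(cv2.minAreaRect(w[:,:2].astype(np.float32)))
E
python3 go.py 489 -323 150 -11.5 8 | head -1
```

```text
[305 150] [332 259]
55 ((485.1852111816406, -328.21331787109375), (106.61470031738281, 25.418018341064453), 78.52257537841797)
60 ((485.4980773925781, -326.659423828125), (104.6050796508789, 24.938905715942383), 78.5225830078125)
62 ((485.6233825683594, -326.0379333496094), (103.80123901367188, 24.74725914001465), 78.5225830078125)
[ 485.79481048 -323.46480447   59.84535151] [[ 4.63974823e+02 -3.90174155e+02 -4.34242048e-01]
 [ 5.04522502e+02 -2.79589830e+02  6.14782955e+01]]
((484.5429992675781, -329.0855712890625), (98.83413696289062, 23.972679138183594), 78.46852111816406)
t 1.2 p [ 490.6 -317.9  152.9] yaw -10.47 turn -1.0 f [ 0.3  3.8 -0. ] gap 92.8
```

```bash
python3 go.py 485.5 -325 24 -11.5 8 
```

```text
t 1.2 p [ 490.6 -317.9  152.9] yaw -10.47 turn -1.0 f [ 0.3  3.8 -0. ] gap 92.8
[-0.05, 0.1, 1.61, 0, 0, 0.13]
[-0.05, 0.1, 1.61, 0, 0, 0.13]
[-0.05, 0.1, 1.61, 0, 0, 0.13]
[-0.05, 0.1, 1.61, 0, 0, 0.13]
[-0.05, 0.1, 1.61, 0, 0, 0.13]
[-0.05, 0.1, 1.61, 0, 0, 0.13]
[-0.04, 0.1, 1.61, 0, 0, 0.13]
[-0.04, 0.1, 1.61, 0, 0, 0.13]
```

```bash
python3 -m pendant '[[[-0.12,0.26,2.2,0,0,0.4,1],[-0.12,0.27,2.2,0,0,0.3,1],[-0.12,0.27,2.2,0,0,0.3,1],[0,0,2.2,0,0,0,1],[0,0,2.2,0,0,0,1],[0,0,1.9,0,0,0,1],[0,0,0,0,0,0,1],[0,0,0,0,0,0,1]]]' 40; python3 snap.py 2 wrist side
```

```text
time: 2.2
tool_pos: [481.2, -331.3, 26.3]
ee_rot: [[0.977, -0.213, 0.001], [-0.213, -0.977, -0.0], [0.001, 0.0, -1.0]]
contact_force: [-0.8, -0.4, 0.1]
finger_gap: 92.9
2.25 [ 481.5 -331.5   26.8] [[0.977, -0.213, 0.001], [-0.213, -0.977, -0.001], [0.001, 0.001, -1.0]]
```

View pics/wrist2.png

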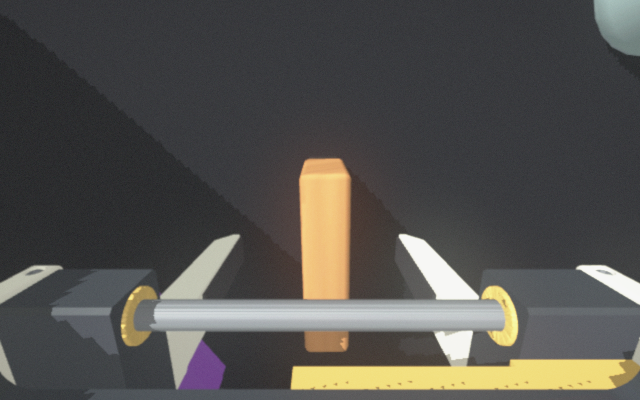

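```bash
python3 -m pendant '[[[0.13,-0.35,0.12,0,0,-0.4,1],[0.13,-0.35,0.13,0,0,-0.4,1],[0,0,0,0,0,0,1],[0,0,0,0,0,0,0],[0,0,0,0,0,0,0],[0,0,0,0,0,0,0],[0,0,0,0,0,0,0],[0,0,0,0,0,0,0]]]' 40; python3 snap.py 3 wrist side;  python3 go.py 485.5 -325 24 -11.5 8
```

```text
time: 3.3
tool_pos: [484.9, -324.7, 23.2]
ee_rot: [[0.98, -0.199, 0.0], [-0.199, -0.98, -0.0], [0.0, 0.0, -1.0]]
contact_force: [1.1, -0.9, -0.5]
finger_gap: 48.0
3.35 [ 484.9 -324.6   23.2] [[0.98, -0.199, 0.0], [-0.199, -0.98, -0.0], [0.0, -0.0, -1.0]]
t 3.4 p [ 484.9 -324.6   23.2] yaw -11.49 turn -0.0 f [0.2 0.5 0.5] gap 39.6
[0.01, 0.0, -0.01, 0, 0, 0.0]
[0.01, 0.0, -0.01, 0, 0, 0.0]
[0.01, 0.0, -0.01, 0, 0, 0.0]
[0.01, 0.0, -0.01, 0, 0, 0.0]
[0.01, 0.0, -0.01, 0, 0, 0.0]
[0.01, 0.0, -0.01, 0, 0, 0.0]
[0.01, 0.0, -0.01, 0, 0, 0.0]
[0.01, 0.0, -0.01, 0, 0, 0.0]
```

View pics/side3.png

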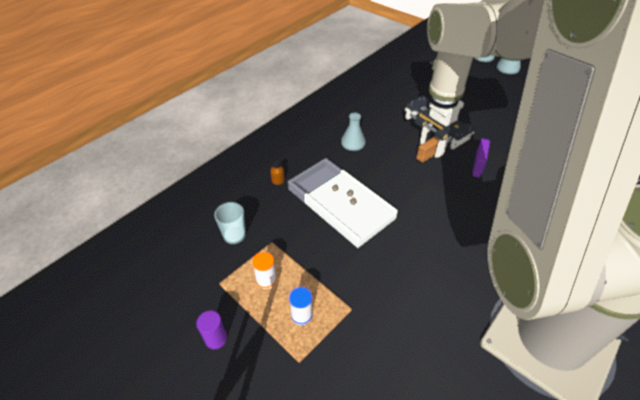

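View pics/wrist3.png

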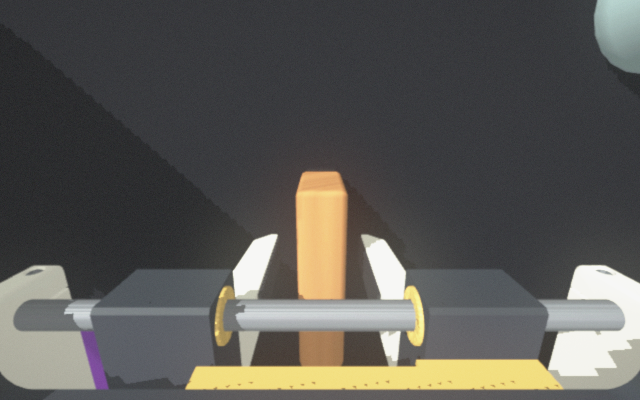

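```bash
python3 -m pendant '[[[0,0,0,0,0,0,0],[0,0,0,0,0,0,0],[0,0,0,0,0,0,0],[0,0,-0.5,0,0,0,0],[0,0,-1.5,0,0,0,0],[0,0,-2,0,0,0,0],[0,0,-2,0,0,0,0],[0,0,-1,0,0,0,0]]]' 40; python3 snap.py 4 wrist scene;  python3 go.py 465 -5 92 -6.5 8
```

```text
time: 4.4
tool_pos: [486.0, -325.4, 96.0]
ee_rot: [[0.98, -0.199, 0.003], [-0.199, -0.98, -0.002], [0.003, 0.002, -1.0]]
contact_force: [0.4, -0.4, -1.5]
finger_gap: 23.9
4.45 [ 486.2 -325.7   96.7] [[0.98, -0.199, 0.003], [-0.199, -0.98, -0.003], [0.004, 0.002, -1.0]]
t 4.5 p [ 485.9 -325.4   95.4] yaw -11.48 turn 5.0 f [ 0.6  0.8 -0.5] gap 24.0
[-1.05, -3.87, 0.04, 0, 0, -0.62]
[-1.01, -3.88, 0.04, 0, 0, -0.62]
[-0.97, -3.9, 0.04, 0, 0, -0.62]
[-0.93, -3.91, 0.04, 0, 0, -0.62]
[-0.88, -3.92, 0.04, 0, 0, -0.62]
[-0.84, -3.92, 0.04, 0, 0, -0.62]
[-0.8, -3.93, 0.04, 0, 0, -0.62]
[-0.76, -3.94, 0.04, 0, 0, -0.62]
```

View pics/wrist4.png

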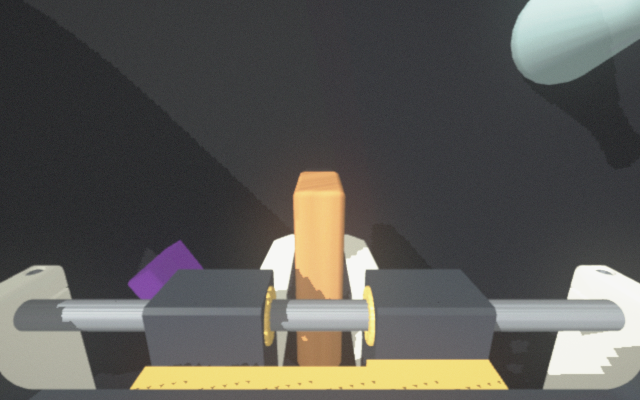

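```bash
python3 - <<'E'
from go import plan
plan(530,-150,120,-6.5,6,cur=[485.5,-325,93.2,-11.5])
E
```

```text
t 4.5 p [ 485.5 -325.    93.2] yaw -11.5 turn 5.0 f [ 0.6  0.8 -0.5] gap 24.0
[0.15, -3.01, -0.45, 0, 0, -0.83]
[0.19, -3.0, -0.45, 0, 0, -0.83]
[0.23, -3.0, -0.45, 0, 0, -0.83]
[0.28, -3.0, -0.45, 0, 0, -0.83]
[0.32, -2.99, -0.45, 0, 0, -0.83]
[0.36, -2.99, -0.45, 0, 0, -0.83]
```

```bash
python3 -m pendant '[[[0.15,-3,-0.45,0,0,-0.83,0],[0.2,-3,-0.45,0,0,-0.83,0],[0.23,-3,-0.45,0,0,-0.83,0],[0.28,-3,-0.45,0,0,-0.83,0],[0.32,-3,-0.45,0,0,-0.83,0],[0.36,-3,-0.45,0,0,-0.85,0],[0,0,0,0,0,0,0],[0,0,0,0,0,0,0]]]'; python3 snap.py 5 wrist
```

```text
time: 5.5
tool_pos: [529.1, -149.7, 119.5]
ee_rot: [[0.994, -0.113, -0.001], [-0.113, -0.994, -0.0], [-0.001, 0.0, -1.0]]
contact_force: [-0.1, -0.4, -1.6]
finger_gap: 23.4
5.5 [ 529.1 -149.7  119.5] [[0.994, -0.113, -0.001], [-0.113, -0.994, -0.0], [-0.001, 0.0, -1.0]]
```

View pics/wrist5.png

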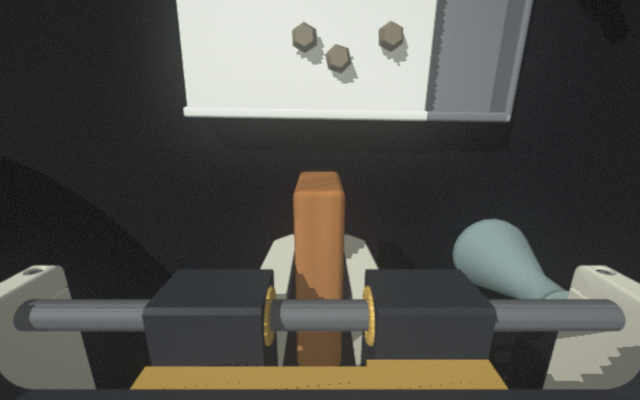

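```bash
python3 - <<'E'
from h import *
z=load("pics/wrist5.npz")
im=cv2.resize(z['p'][0:130,160:550,::-1],None,fx=2,fy=2,interpolation=2); cv2.imwrite('pics/w5c.png',im)
A=plane(z,[[426.5,108],[435.5,2]],25); print('trough edge',A.round(1), np.degrees(np.arctan2(A[1,1]-A[0,1],A[1,0]-A[0,0]))-90)
B=plane(z,[[187,106],[179,2]],25); print('left edge',B.round(1),np.degrees(np.arctan2(B[1,1]-B[0,1],B[1,0]-B[0,0]))-90)
C=plane(z,[[304,37],[338,58],[391,36]],31); print('chips',C.round(1))
P=cloud(z)
for u,v in [(200,60),(300,90),(480,60),(250,113),(400,113),(250,108),(400,109),(250,117)]: print(u,v,P[v,u].round(1))
E
```

```text
trough edge [[627.4 -77.7  25. ]
 [635.2  -1.   25. ]] -5.756277164087436
left edge [[429.  -53.5  25. ]
 [440.9  21.2  25. ]] -9.057151806114717
chips [[532.7 -14.7  31. ]
 [557.2 -32.3  31. ]
 [599.  -21.6  31. ]]
200 60 [447.9 -20.4  25.7]
300 90 [524.3 -51.7  25.2]
480 60 [680.1 -43.8   6. ]
250 113 [482.  -65.2  32.9]
400 113 [603.1 -79.   33.5]
250 108 [482.2 -61.2  30.8]
400 109 [605.6 -76.   24.4]
250 117 [481.2 -68.2  31.9]
```

View pics/w5c.png

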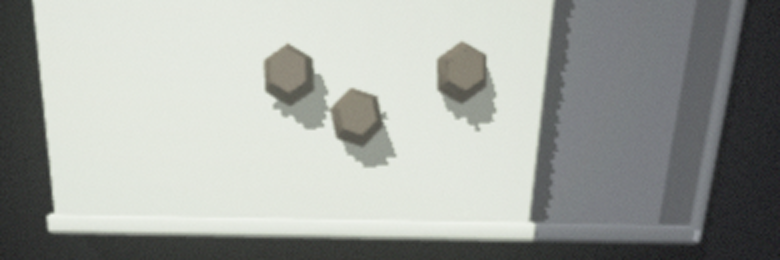

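```bash
python3 - <<'E'
from go import plan
plan(475,0,118,-6.7,6,cur=[529.3,-149.7,119.5,-6.5])
E
```

```text
t 5.55 p [ 529.3 -149.7  119.5] yaw -6.5 turn -0.2 f [ 0.6  0.4 -1.5] gap 23.5
[-1.18, -2.38, 0.03, 0, 0, 0.03]
[-1.18, -2.38, 0.03, 0, 0, 0.03]
[-1.18, -2.38, 0.03, 0, 0, 0.03]
[-1.19, -2.37, 0.03, 0, 0, 0.03]
[-1.19, -2.37, 0.03, 0, 0, 0.03]
[-1.19, -2.37, 0.03, 0, 0, 0.03]
```

```bash
python3 -m pendant '[[[-1.8,-3.55,0,0,0,0.2,0],[-1.8,-3.55,0,0,0,0,0],[-1.75,-3.55,0,0,0,0,0],[-1.75,-3.6,0.6,0,0,0,0],[0,0,2,0,0,0,0],[0,0,2.2,0,0,0,0],[0,0,0,0,0,0,0],[0,0,0,0,0,0,0]]]'; python3 snap.py 6 wrist side scene; python3 go.py 475 0 50 -6.7 1
```

```text
time: 6.55
tool_pos: [475.8, -0.4, 72.7]
ee_rot: [[0.993, -0.117, 0.0], [-0.117, -0.993, -0.0], [0.0, 0.0, -1.0]]
contact_force: [0.2, -0.0, -2.1]
finger_gap: 23.5
6.65 [ 4.763e+02 -2.000e-01  7.330e+01] [[0.993, -0.117, 0.002], [-0.117, -0.993, -0.0], [0.002, -0.0, -1.0]]
t 6.7 p [ 4.763e+02 -1.000e-01  7.320e+01] yaw -6.71 turn 0.0 f [-0.1  0.6 -1.4] gap 23.7
[-0.13, 0.0, 2.32, 0, 0, -0.01]
```

View pics/wrist6.png

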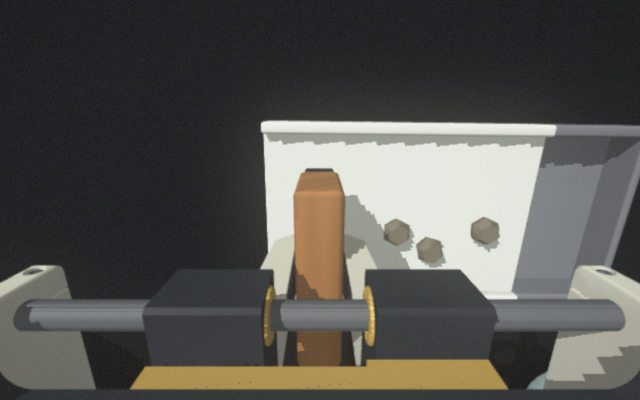

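View pics/side6.png

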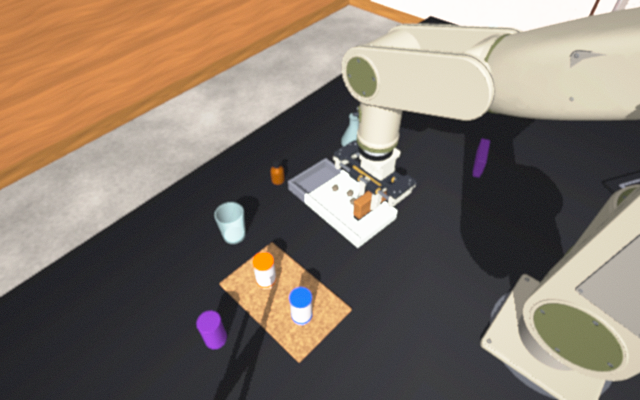

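The wrist view shows the far rim at rows 122–133 and the scraper's end at row about 172, well inside it. All three chips are ahead of the blade, at (397,231), (429,249) and (485,230).

```bash
python3 - <<'E'
from h import *
z=load("pics/wrist6.npz")
F=plane(z,[[280,128],[550,131]],33); print('far rim mid',F.round(1),np.degrees(np.arctan2(F[1,1]-F[0,1],F[1,0]-F[0,0])))
A=plane(z,[[543,145],[512,290]],25); print('trough edge',A.round(1),np.degrees(np.arctan2(A[0,1]-A[1,1],A[0,0]-A[1,0]))-90)
print('chips',plane(z,[[397,231],[429,249],[485,230]],31).round(1))
print('scr top end',plane(z,[[306,175],[333,175]],110).round(1),'foot end',plane(z,[[319,170]],50).round(1))
E
```

```text
far rim mid [[457.7  71.1  33. ]
 [638.2  47.7  33. ]] -7.406704886663455
trough edge [[640.2  37.2  25. ]
 [625.9 -79.5  25. ]] -7.005228162471312
chips [[533.  -13.5  31. ]
 [556.6 -31.2  31. ]
 [598.5 -20.5  31. ]]
scr top end [[476.   52.2 110. ]
 [487.8  50.8 110. ]] foot end [[480.7  42.8  50. ]]
```

```bash
python3 -m pendant '[[[0,0,0.9,0,0,0.3,0],[0,0,0.9,0,0,0,0],[0,0,0.4,0,0,0,0],[0,0,0.1,0,0,0,0],[0,0,0.1,0,0,0,0],[0,0,0.05,0,0,0,0],[0,0,0,0,0,0,0],[0,0,0,0,0,0,0]]]' 50; python3 go.py 475 0 50 -7 1
```

```text
time: 7.7
tool_pos: [475.6, 0.3, 48.1]
ee_rot: [[0.993, -0.122, 0.0], [-0.122, -0.993, -0.0], [0.0, -0.0, -1.0]]
contact_force: [-3.6, -0.6, 5.5]
finger_gap: 23.8
t 7.7 p [4.756e+02 3.000e-01 4.810e+01] yaw -6.98 turn -0.0 f [-3.6 -0.6  5.5] gap 23.8
[-0.06, 0.03, -0.19, 0, 0, 0.02]
```

```bash
python3 -m pendant '[[[0.5,0,0,0,0,0,0],[1,0,0,0,0,0,0],[1,0,0,0,0,0,0],[1.1,0,0,0,0,0,0],[1.1,0,0,0,0,0,0],[1.1,0,0,0,0,0,0],[1.1,0,0,0,0,0,0],[1.1,0,0,0,0,0,0]]]'; python3 snap.py 7 wrist
```

```text
time: 8.7
tool_pos: [554.3, -9.3, 48.1]
ee_rot: [[0.993, -0.122, -0.002], [-0.122, -0.993, 0.0], [-0.002, -0.0, -1.0]]
contact_force: [-10.2, 1.5, 12.5]
finger_gap: 23.8
8.7 [554.3  -9.3  48.1] [[0.993, -0.122, -0.002], [-0.122, -0.993, 0.0], [-0.002, -0.0, -1.0]]
```

View pics/wrist7.png

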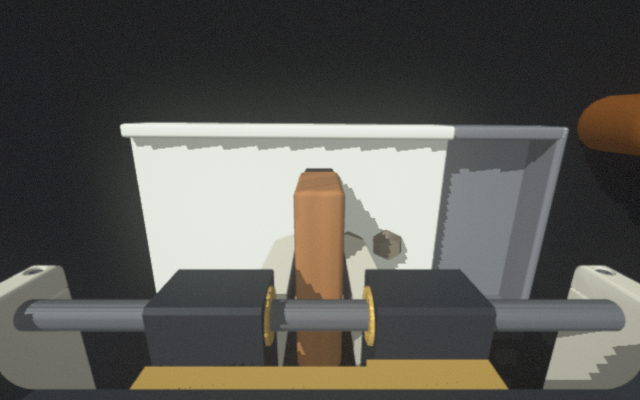

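```bash
python3 -m pendant '[[[1.1,0,0,0,0,0,0],[1.1,0,0,0,0,0,0],[1.1,0,0,0,0,0,0],[1.1,0,0,0,0,0,0],[1.1,0,0,0,0,0,0],[1.2,0,0,0,0,0,0],[1.2,0,0,0,0,0,0],[1.1,0,0,0,0,0,0]]]'; python3 snap.py 8 wrist
```

```text
time: 9.75
tool_pos: [644.0, -20.3, 48.1]
ee_rot: [[0.993, -0.121, -0.001], [-0.121, -0.993, 0.0], [-0.001, 0.0, -1.0]]
contact_force: [-1.6, 0.4, -0.2]
finger_gap: 24.0
9.75 [644.  -20.3  48.1] [[0.993, -0.121, -0.001], [-0.121, -0.993, 0.0], [-0.001, 0.0, -1.0]]
```

View pics/wrist8.png

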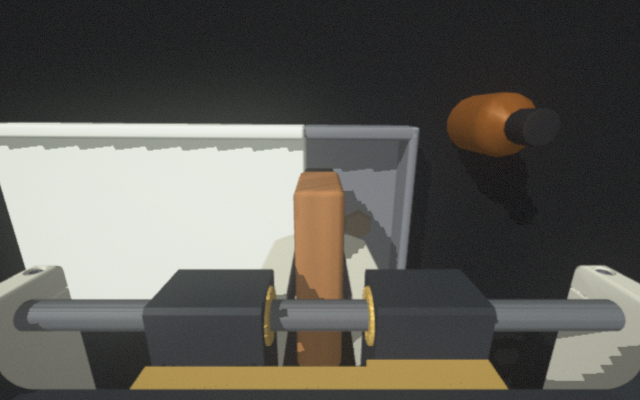

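```bash
python3 -m pendant '[[[0,0,-1,0,0,0,0],[0,0,-2,0,0,0,0],[0,0,-2.5,0,0,0,0],[0,0,-2.5,0,0,0,0],[-2,0.5,-1,0,0,0,0],[-4,2.5,0,0,0,0,0],[-4,3,0,0,0,0,0],[-4,3,0,0,0,0,0]]]'; python3 snap.py 9 wrist side scene;python3 - <<'E'
import cv2
a=cv2.imread('pics/side9.png')[140:260,260:420];b=cv2.imread('pics/scene9.png')[180:260,240:380]
cv2.imwrite('pics/c9.png',cv2.vconcat([cv2.resize(a,(640,300*8//5)),cv2.resize(b,(640,120))]) if 0 else cv2.resize(a,(640,480),interpolation=2))
E
python3 go.py 500 -180 60 -7
```

```text
time: 10.8
tool_pos: [493.3, -93.3, 139.2]
ee_rot: [[0.993, -0.121, 0.002], [-0.121, -0.993, -0.001], [0.002, 0.001, -1.0]]
contact_force: [0.6, -0.8, -0.5]
finger_gap: 23.5
10.9 [490.6 -94.2 138. ] [[0.992, -0.124, -0.001], [-0.124, -0.992, -0.001], [-0.001, 0.001, -1.0]]
t 10.95 p [492.9 -93.6 138.8] yaw -7.11 turn 0.1 f [ 0.7 -0.2 -0.8] gap 23.8
[0.22, 1.06, 0.99, 0, 0, -0.01]
[0.22, 1.06, 0.99, 0, 0, -0.01]
[0.22, 1.06, 0.99, 0, 0, -0.01]
[0.22, 1.06, 0.99, 0, 0, -0.01]
[0.22, 1.06, 0.99, 0, 0, -0.01]
[0.22, 1.06, 0.99, 0, 0, -0.01]
[0.22, 1.06, 0.99, 0, 0, -0.01]
[0.22, 1.06, 0.99, 0, 0, -0.01]
```

View pics/wrist9.png

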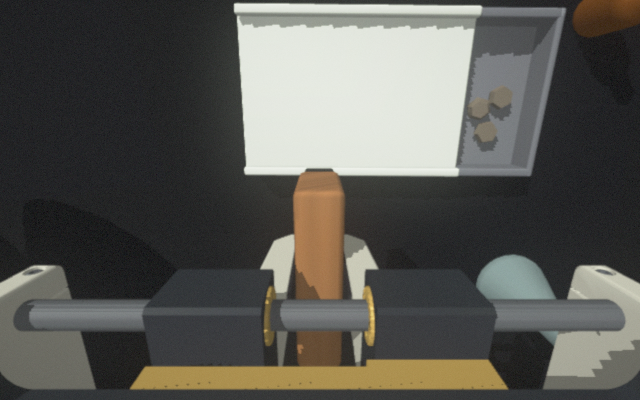

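View pics/c9.png

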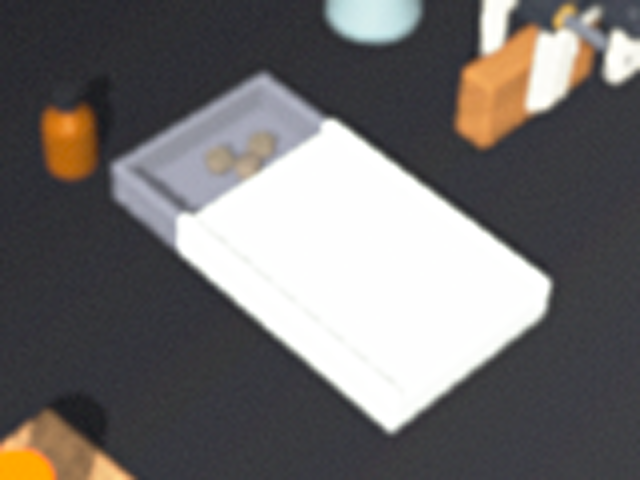

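All three chips are in the trough, at about (479,108), (500,97) and (485,131), and the plate is clear. Next I set the scraper down on the bench at about (500,-190).

```bash
python3 -m pendant '[[[0.5,2.4,0.5,0,0,0,0],[0.5,2.4,1,0,0,0,0],[0.5,2.4,1.5,0,0,0,0],[0.5,2.4,2,0,0,0,0],[0,0,2.2,0,0,0,0],[0,0,2.2,0,0,0,0],[0,0,1.5,0,0,0,0],[0,0,0.2,0,0,0,0]]]'; python3 go.py 500 -190 23.5 -7 1
```

```text
time: 11.95
tool_pos: [502.4, -189.9, 26.1]
ee_rot: [[0.993, -0.121, -0.001], [-0.121, -0.993, 0.001], [-0.001, -0.001, -1.0]]
contact_force: [-0.7, 0.5, -1.3]
finger_gap: 23.8
t 11.95 p [ 502.4 -189.9   26.1] yaw -6.96 turn -0.0 f [-0.7  0.5 -1.3] gap 23.8
[-0.24, 0.04, 0.26, 0, 0, 0.04]
```

```bash
python3 -m pendant '[[[0,0,0.1,0,0,0,0],[0,0,0.1,0,0,0,0],[0,0,0.1,0,0,0,0],[0,0,0,0,0,0,0],[0,0,0,0,0,0,0],[0,0,0,0,0,0,0.7],[0,0,0,0,0,0,0.7],[0,0,0,0,0,0,0.7]]]'; python3 snap.py 10 wrist; python3 go.py 500 -190 23.5 -7 1
```

```text
time: 12.95
tool_pos: [502.6, -190.5, 23.8]
ee_rot: [[0.993, -0.122, 0.0], [-0.122, -0.993, -0.0], [0.0, 0.0, -1.0]]
contact_force: [0.3, -0.4, -0.6]
finger_gap: 48.9
12.95 [ 502.6 -190.5   23.8] [[0.993, -0.122, 0.0], [-0.122, -0.993, -0.0], [0.0, 0.0, -1.0]]
t 13.0 p [ 502.5 -190.5   23.7] yaw -6.98 turn -0.0 f [-0.5 -0.2  0.1] gap 53.1
[-0.26, -0.02, 0.02, 0, 0, 0.02]
```

View pics/wrist10.png

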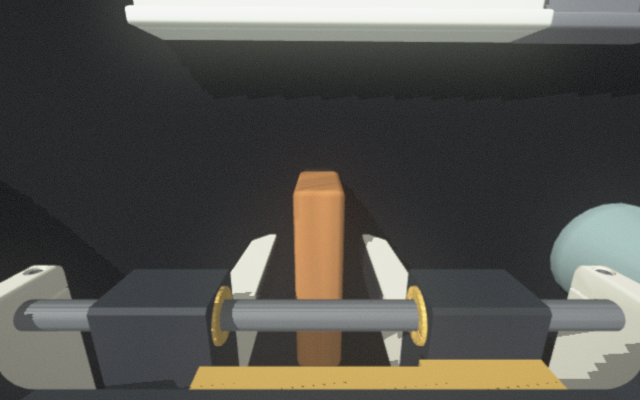

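```bash
python3 -m pendant '[[[0,0,-1.5,0,0,0,0.8],[0,0,-4,0,0,0,0.8],[0,0,-4.5,0,0,0,0.8],[0,-3,-3,0,0,0,0.8],[-0.1,-6,0,0,0,0,0.8],[-0.2,-6,0,0,0,0,0.8],[-0.2,-6,0,0,0,0,0.8],[-0.2,-6,0,0,0,0,0.8]]]'; python3 -m pendant '[[[-0.2,-4,0,0,0,0,0.8],[-0.2,-4,0,0,0,0,0.8],[-0.2,-3,0,0,0,0,0.8],[0,-2,0,0,0,0,0.8],[0,-1,0,0,0,0,0.8],[0,0,0,0,0,0,0.8],[0,0,0,0,0,0,0.8],[0,0,0,0,0,0,0.8]]]'; python3 snap.py 11 wrist side; python3 go.py 548.5 291 150 -7 1
```

```text
time: 14.0
tool_pos: [528.7, 80.3, 155.2]
ee_rot: [[0.993, -0.122, 0.002], [-0.122, -0.993, 0.0], [0.002, -0.0, -1.0]]
contact_force: [0.7, 0.1, 0.0]
finger_gap: 74.2
time: 15.0
tool_pos: [539.5, 217.2, 153.7]
ee_rot: [[0.992, -0.123, -0.0], [-0.123, -0.992, -0.0], [-0.0, 0.0, -1.0]]
contact_force: [-0.2, 0.2, -0.7]
finger_gap: 74.6
15.05 [539.5 217.3 153.7] [[0.992, -0.123, -0.0], [-0.123, -0.992, -0.0], [-0.0, 0.0, -1.0]]
t 15.1 p [539.5 217.5 153.7] yaw -7.03 turn 0.0 f [-0.   0.3  0.6] gap 74.2
[-0.01, -7.41, 0.37, 0, 0, -0.03]
```

View pics/wrist11.png

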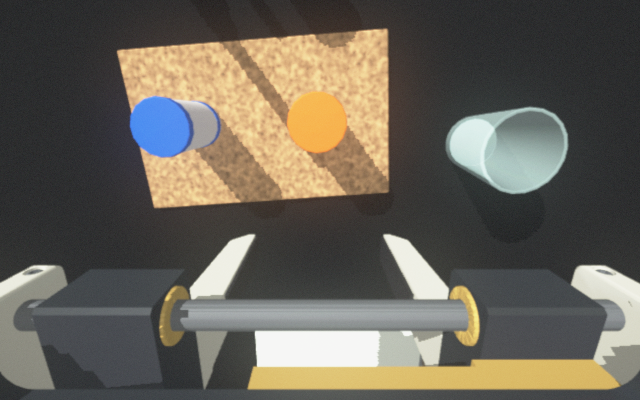

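View pics/side11.png

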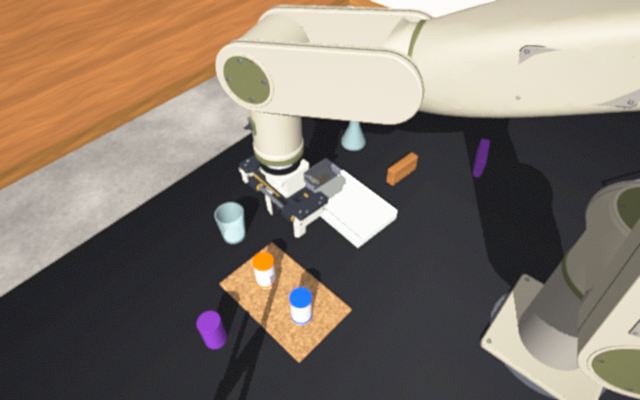

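The wrist view shows the orange cap at (317,122) and the blue cap at (161,127). The mat and beaker positions agree with the side view, and the scraper is standing on the bare bench.

```bash
python3 - <<'E'
from h import *
z=load("pics/wrist11.npz"); H,S,V=cv2.split(cv2.cvtColor(z['p'],cv2.COLOR_RGB2HSV))
for nm,m in dict(o=(H<16)&(S>190)&(V>150),b=(H>100)&(H<125)&(S>150)&(V>120)).items():
    m=m.astype(np.uint8); m[220:]=0
    c=max(cv2.findContours(m,0,2)[0],key=cv2.contourArea)
    q=plane(z,c[:,0],86)[:,:2].astype(np.float32); print(nm,cv2.boundingRect(c),cv2.minEnclosingCircle(q))
print('mat',plane(z,[[118,50],[388,30],[388,192],[155,208]],6).round(1))
E
```

```text
Traceback (most recent call last):
ValueError: max() iterable argument is empty
```

```bash
python3 - <<'E'
from h import *
z=load("pics/wrist11.npz"); print(z['p'][122,317],z['p'][127,161]); H,S,V=cv2.split(cv2.cvtColor(z['p'],cv2.COLOR_RGB2HSV)); print(H[122,317],S[122,317],V[122,317])
p=z['p'].astype(int)
for nm,m in dict(o=(H<20)&(S>175),b=(H>100)&(H<125)&(S>150)&(V>100)).items():
    m=cv2.morphologyEx(m.astype(np.uint8),cv2.MORPH_OPEN,np.ones((7,7))); m[220:]=0
    cs=cv2.findContours(m,0,2)[0]
    if not len(cs): print(nm,'none');continue
    c=max(cs,key=cv2.contourArea)
    q=plane(z,c[:,0],86)[:,:2].astype(np.float32); print(nm,cv2.boundingRect(c),cv2.minEnclosingCircle(q))
print('mat',plane(z,[[118,50],[388,30],[388,192],[155,208]],6).round(1))
E
```

```text
[247 180  80] [ 82 145 241]
18 172 247
o none
b (130, 98, 60, 58) ((427.1269836425781, 300.2227783203125), 22.809492111206055)
mat [[365.7 376.3   6. ]
 [622.7 361.5   6. ]
 [613.5 204.2   6. ]
 [356.7 217.8   6. ]]
```

```bash
python3 - <<'E'
from h import *
z=load("pics/wrist11.npz"); H,S,V=cv2.split(cv2.cvtColor(z['p'],cv2.COLOR_RGB2HSV))
m=((H<22)&(S>140)&(V>225)).astype(np.uint8); m=cv2.morphologyEx(m,cv2.MORPH_OPEN,np.ones((5,5))); m[:70]=0; m[170:]=0; m[:,:270]=0; m[:,370:]=0
c=max(cv2.findContours(m,0,2)[0],key=cv2.contourArea)
q=plane(z,c[:,0],86)[:,:2].astype(np.float32); print(cv2.boundingRect(c),cv2.minEnclosingCircle(q))
E
python3 go.py 547 289.5 30 -7 1
```

```text
(287, 92, 60, 61) ((546.3251342773438, 288.59295654296875), 22.75446319580078)
t 15.1 p [539.5 217.5 153.7] yaw -7.03 turn 0.0 f [-0.   0.3  0.6] gap 74.2
[-0.14, -7.24, 12.37, 0, 0, -0.03]
```

```bash
python3 -m pendant '[[[-0.06,-2.2,1,0,0,0,0.8],[-0.06,-2.8,1.5,0,0,0,0.8],[-0.06,-2.15,2,0,0,0,0.8],[0,0,2.5,0,0,0,0.8],[0,0,2.5,0,0,0,0.8],[0,0,2,0,0,0,0.8],[0,0,0.8,0,0,0,0.8],[0,0,0,0,0,0,0.8]]]'; python3 snap.py 12 wrist; python3 go.py 546.3 288.6 30 -7 1
```

```text
time: 16.1
tool_pos: [546.0, 289.3, 30.2]
ee_rot: [[0.993, -0.122, -0.001], [-0.122, -0.993, -0.0], [-0.001, 0.0, -1.0]]
contact_force: [-0.1, -0.2, -0.2]
finger_gap: 74.2
16.1 [546.  289.3  30.2] [[0.993, -0.122, -0.001], [-0.122, -0.993, -0.0], [-0.001, 0.0, -1.0]]
t 16.15 p [546.7 289.5  31.1] yaw -6.99 turn -0.0 f [ 0.1 -0.8 -0.2] gap 74.1
[-0.03, 0.09, 0.11, 0, 0, 0.01]
```

View pics/wrist12.png

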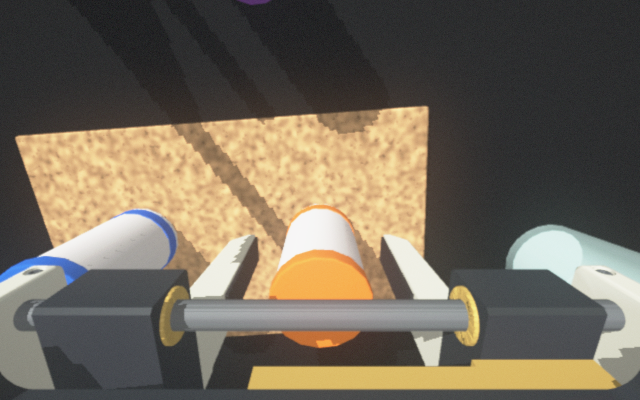

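Both fingers straddle the orange can at (322,280) symmetrically. I'll close the gripper at 25 N.

```bash
python3 -m pendant '[[[0,0.05,0.1,0,0,0,0.3],[0,0,0,0,0,0,0.3],[0,0,0,0,0,0,0.3],[0,0,0,0,0,0,0.3],[0,0,0,0,0,0,0.3],[0,0,0,0,0,0,0.3],[0,0,-0.3,0,0,0,0.3],[0,0,-0.5,0,0,0,0.3]]]' 25;  python3 go.py 546.3 288.6 30 -7 1
```

```text
time: 17.15
tool_pos: [545.6, 288.5, 37.2]
ee_rot: [[0.993, -0.122, -0.001], [-0.122, -0.993, -0.001], [-0.001, 0.001, -1.0]]
contact_force: [1.2, 0.3, -0.7]
finger_gap: 45.2
t 17.15 p [545.6 288.5  37.2] yaw -6.98 turn -0.0 f [ 1.2  0.3 -0.7] gap 45.2
[0.07, -0.01, 0.72, 0, 0, 0.02]
```

```bash
python3 -m pendant '[[[0,0,-0.8,0,0,0,0.3],[0,0,-1,0,0,0,0.3],[0,0,-1,0,0,0,0.3],[0,0,-1,0,0,0,0.3],[0,0,-0.5,0,0,0,0.3],[0,0,-0.1,0,0,0,0.3],[0,0,0,0,0,0,0.3],[0,0,0,0,0,0,0.3]]]'; python3 -m pendant '[[[0,0,0,0,0,0,0.3],[0,0,0,0,0,0,0.3],[0,0,0,0,0,0,0.3],[0,0,0,0,0,0,0.3],[0,0,0,0,0,0,0.3],[0,0,0,0,0,0,0.3],[0,0,0,0,0,0,0.3],[0,0,0,0,0,0,0.3]]]'; python3 snap.py 13 side wrist
python3 - <<'E'
from plant import monitor; s=monitor.observe(); print(s['contact_force'],s['joint_torque'],s['moment'],s['finger_gap'],s['tool_pos'])
E
```

```text
time: 18.15
tool_pos: [545.9, 288.6, 81.1]
ee_rot: [[0.993, -0.122, -0.001], [-0.122, -0.993, -0.0], [-0.001, 0.0, -1.0]]
contact_force: [1.0, 0.4, -0.2]
finger_gap: 45.5
time: 19.15
tool_pos: [546.2, 288.8, 81.6]
ee_rot: [[0.993, -0.122, -0.0], [-0.122, -0.993, -0.0], [-0.0, 0.0, -1.0]]
contact_force: [0.0, 0.1, -0.9]
finger_gap: 45.0
19.2 [546.2 288.8  81.6] [[0.993, -0.122, -0.0], [-0.122, -0.993, 0.0], [-0.0, -0.0, -1.0]]
[-0.65312441 -0.32690008 -1.68094484] [ 1.06539173e-04 -6.10095334e+01 -4.65765488e+01  7.26307067e-02
 -2.54600903e-02  3.00977990e-05] [-0.05499849 -0.1033873   0.05555025] 45.2111769353121 [546.21385748 288.77616633  81.6305186 ]
```

View pics/side13.png

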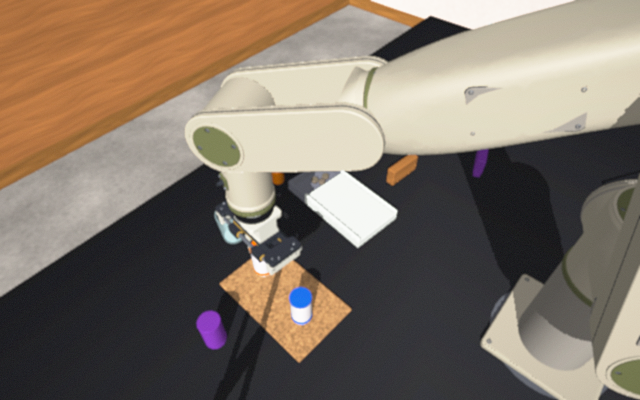

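View pics/wrist13.png

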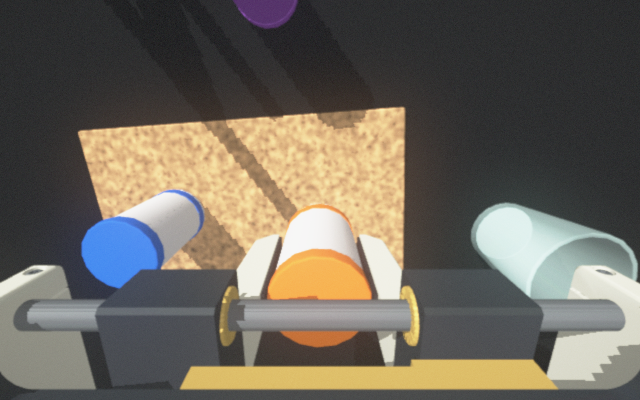

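The orange can is lifted about 5 cm and the wrist force reads about -1 N, so it is probably the light one. I'll stand it back down.

```bash
python3 -m pendant '[[[0,0,0.8,0,0,0,0.3],[0,0,1.2,0,0,0,0.3],[0,0,1.2,0,0,0,0.3],[0,0,1,0,0,0,0.3],[0,0,0.6,0,0,0,0.3],[0,0,0.2,0,0,0,0.3],[0,0,0.1,0,0,0,0.3],[0,0,0,0,0,0,0.3]]]'; python3 go.py 546.3 288.6 30 -7 1
```

```text
time: 20.25
tool_pos: [546.6, 288.9, 31.1]
ee_rot: [[0.993, -0.122, 0.001], [-0.122, -0.993, 0.0], [0.001, -0.0, -1.0]]
contact_force: [-0.6, 0.3, -1.1]
finger_gap: 45.2
t 20.25 p [546.6 288.9  31.1] yaw -6.98 turn -0.0 f [-0.6  0.3 -1.1] gap 45.2
[-0.02, 0.04, 0.11, 0, 0, 0.02]
```

```bash
python3 -m pendant '[[[0,0,0.07,0,0,0,0.3],[0,0,0.07,0,0,0,0.3],[0,0,0,0,0,0,0.3],[0,0,0,0,0,0,0.3],[0,0,0,0,0,0,0.75],[0,0,0,0,0,0,0.75],[0,0,0,0,0,0,0.75],[0,0,0,0,0,0,0.75]]]'; python3 snap.py 14 wrist; python3 go.py 546.3 288.6 30 -7 1
```

```text
time: 21.25
tool_pos: [546.1, 288.7, 29.0]
ee_rot: [[0.993, -0.122, -0.0], [-0.122, -0.993, -0.0], [-0.0, 0.0, -1.0]]
contact_force: [0.2, 0.5, 0.3]
finger_gap: 69.4
21.25 [546.1 288.7  29. ] [[0.993, -0.122, -0.0], [-0.122, -0.993, -0.0], [-0.0, 0.0, -1.0]]
t 21.3 p [546.2 288.8  29.1] yaw -6.98 turn -0.0 f [-0.5 -0.2  0.9] gap 69.6
[0.02, 0.01, -0.09, 0, 0, 0.02]
```

View pics/wrist14.png

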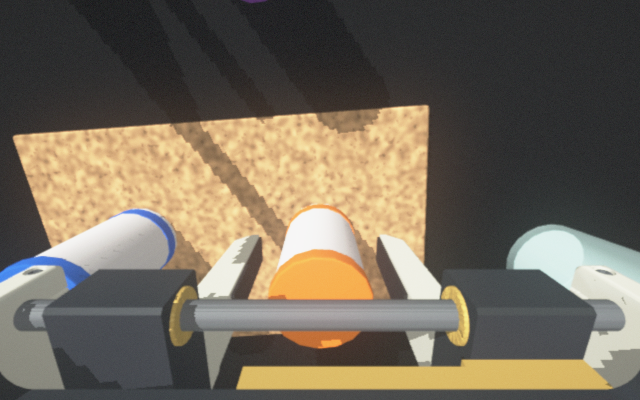

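```bash
python3 -m pendant '[[[0,0,-1.5,0,0,0,0.75],[0,0,-4,0,0,0,0.75],[0,0,-4,0,0,0,0.75],[-1,0,-1.5,0,0,0,0.75],[-4,0.1,0,0,0,0,0.75],[-4,0.1,0,0,0,0,0.75],[-2.5,0.1,0,0,0,0,0.75],[-0.46,0,0,0,0,0,0.75]]]'; python3 snap.py 15 wrist; python3 go.py 427.1 300.2 30 -7 1
```

```text
time: 22.3
tool_pos: [425.2, 300.4, 138.6]
ee_rot: [[0.993, -0.12, -0.001], [-0.12, -0.993, -0.0], [-0.001, 0.001, -1.0]]
contact_force: [0.6, 0.5, -0.3]
finger_gap: 69.3
22.3 [425.2 300.4 138.6] [[0.993, -0.12, -0.001], [-0.12, -0.993, -0.0], [-0.001, 0.001, -1.0]]
t 22.35 p [425.8 300.5 138.9] yaw -6.92 turn -0.1 f [-0.4  0.1 -0.4] gap 69.5
[0.13, 0.01, 10.89, 0, 0, 0.08]
```

View pics/wrist15.png

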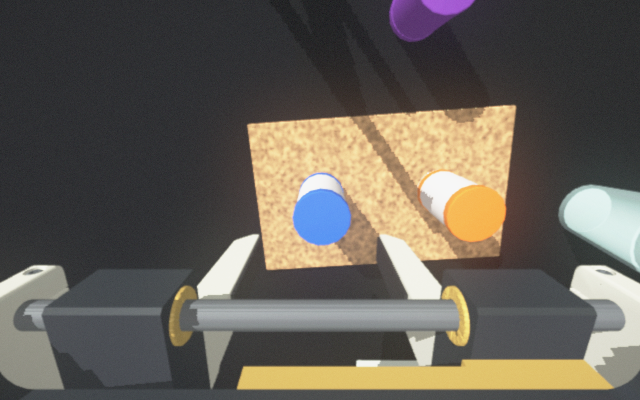

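The blue cap at (322,217) is centred between the jaws and the orange can stands on the mat at (470,210). I'll descend on the blue can.

```bash
python3 -m pendant '[[[0.05,0,1,0,0,0,0.75],[0.05,0,2,0,0,0,0.75],[0,0,2.5,0,0,0,0.75],[0,0,2.5,0,0,0,0.75],[0,0,2,0,0,0,0.75],[0,0,0.9,0,0,0,0.75],[0,0,0,0,0,0,0.75],[0,0,0,0,0,0,0.75]]]'; python3 snap.py 16 wrist; python3 go.py 427.1 300.2 30 -7 1
```

```text
time: 23.35
tool_pos: [429.0, 300.5, 31.0]
ee_rot: [[0.993, -0.122, 0.001], [-0.122, -0.993, 0.001], [0.001, -0.001, -1.0]]
contact_force: [0.0, -0.3, 1.0]
finger_gap: 69.5
23.35 [429.  300.5  31. ] [[0.993, -0.122, 0.001], [-0.122, -0.993, 0.001], [0.001, -0.001, -1.0]]
t 23.4 p [429.1 300.6  31.2] yaw -6.99 turn -0.0 f [-0.4  0.2  1.4] gap 69.8
[-0.19, 0.06, 0.12, 0, 0, 0.01]
```

View pics/wrist16.png

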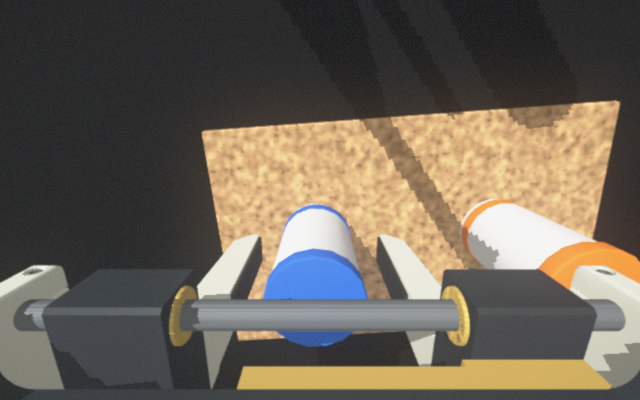

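```bash
python3 -m pendant '[[[-0.2,0.05,0.1,0,0,0,0.75],[0,0,0,0,0,0,0.3],[0,0,0,0,0,0,0.3],[0,0,0,0,0,0,0.3],[0,0,0,0,0,0,0.3],[0,0,0,0,0,0,0.3],[0,0,0,0,0,0,0.3],[0,0,-0.4,0,0,0,0.3]]]' 28;  python3 -m pendant '[[[0,0,-0.8,0,0,0,0.3],[0,0,-1,0,0,0,0.3],[0,0,-1,0,0,0,0.3],[0,0,-1,0,0,0,0.3],[0,0,-0.7,0,0,0,0.3],[0,0,-0.3,0,0,0,0.3],[0,0,0,0,0,0,0.3],[0,0,0,0,0,0,0.3]]]'; python3 -m pendant '[[[0,0,0,0,0,0,0.3],[0,0,0,0,0,0,0.3],[0,0,0,0,0,0,0.3],[0,0,0,0,0,0,0.3],[0,0,0,0,0,0,0.3],[0,0,0,0,0,0,0.3],[0,0,0,0,0,0,0.3],[0,0,0,0,0,0,0.3]]]'; python3 snap.py 17 side wrist
python3 - <<'E'
from plant import monitor; s=monitor.observe(); print(s['contact_force'],s['joint_torque'],s['moment'],s['finger_gap'],s['tool_pos'])
E
```

```text
time: 24.4
tool_pos: [425.1, 299.5, 32.4]
ee_rot: [[0.993, -0.122, -0.002], [-0.122, -0.993, -0.001], [-0.002, 0.001, -1.0]]
contact_force: [-1.2, 0.4, -4.5]
finger_gap: 45.1
time: 25.4
tool_pos: [425.8, 299.8, 80.8]
ee_rot: [[0.993, -0.121, -0.001], [-0.121, -0.993, -0.0], [-0.001, 0.0, -1.0]]
contact_force: [-1.2, 0.3, -4.3]
finger_gap: 45.2
time: 26.4
tool_pos: [426.1, 300.0, 81.3]
ee_rot: [[0.993, -0.122, 0.0], [-0.122, -0.993, 0.0], [0.0, -0.0, -1.0]]
contact_force: [0.3, -1.0, -4.7]
finger_gap: 45.2
26.45 [426.1 300.   81.3] [[0.993, -0.122, 0.0], [-0.122, -0.993, 0.0], [0.0, -0.0, -1.0]]
[-0.62657013 -0.87708586 -3.32456146] [ 7.85921634e-05 -4.91245580e+01 -4.75601470e+01  6.87187398e-02
 -3.53692425e-02 -6.50383913e-05] [-0.02612397 -0.03449761  0.03702496] 45.09002434301252 [426.13091024 299.98206809  81.25128826]
```

View pics/wrist17.png

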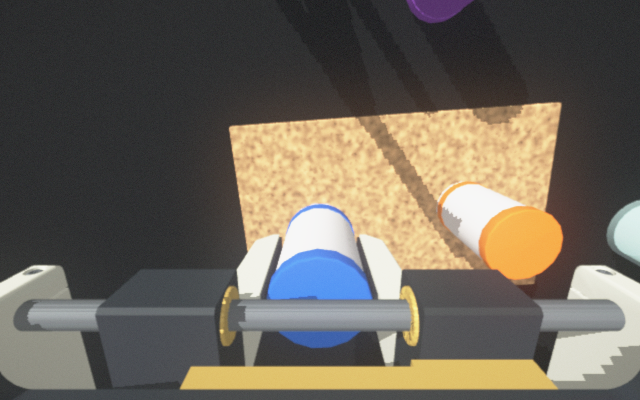

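View pics/side17.png

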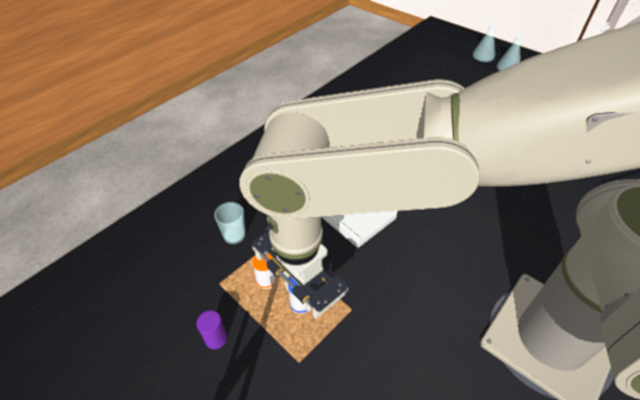

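Blue reads about -4.3 N against about -1 N for orange, so blue is the heavier. I'll set it on the mat briefly, as I did with orange, and then carry it over the plate.

```bash
python3 -m pendant '[[[0,0,0.8,0,0,0,0.3],[0,0,1.2,0,0,0,0.3],[0,0,1.2,0,0,0,0.3],[0,0,1,0,0,0,0.3],[0,0,0.5,0,0,0,0.3],[0,0,0.2,0,0,0,0.3],[0,0,0.15,0,0,0,0.3],[0,0,0.1,0,0,0,0.3]]]';python3 -m pendant '[[[0,0,0.1,0,0,0,0.3],[0,0,0,0,0,0,0.3],[0,0,0,0,0,0,0.3],[0,0,0,0,0,0,0.3],[0,0,0,0,0,0,0.3],[0,0,0,0,0,0,0.3],[0,0,0,0,0,0,0.3],[0,0,0,0,0,0,0.3]]]'; python3 go.py 427 300 29 -7 1
```

```text
time: 27.5
tool_pos: [426.4, 300.1, 30.1]
ee_rot: [[0.993, -0.122, 0.001], [-0.122, -0.993, 0.0], [0.001, -0.0, -1.0]]
contact_force: [0.4, -0.3, -3.8]
finger_gap: 44.8
time: 28.5
tool_pos: [426.6, 300.3, 29.3]
ee_rot: [[0.993, -0.122, 0.001], [-0.122, -0.993, 0.001], [0.001, -0.001, -1.0]]
contact_force: [-1.2, -0.3, 6.1]
finger_gap: 45.3
t 28.5 p [426.6 300.3  29.3] yaw -6.98 turn -0.0 f [-1.2 -0.3  6.1] gap 45.3
[0.04, 0.02, 0.03, 0, 0, 0.02]
```

```bash
python3 -m pendant '[[[0,0,-1,0,0,0,0.3],[0,0,-2.5,0,0,0,0.3],[0,0,-3,0,0,0,0.3],[0.8,1.5,-1.5,0,0,0,0.3],[1.5,3,0,0,0,0,0.3],[1.5,3,0,0,0,0,0.3],[1.5,3,0,0,0,0,0.3],[1.5,3,0,0,0,0,0.3]]]';python3 -m pendant '[[[1.5,3,0,0,0,0,0.3],[1.5,3,0,0,0,0,0.3],[1.5,3,0,0,0,0,0.3],[1.5,3,0,0,0,0,0.3],[1,2,0,0,0,0,0.3],[0.5,1,0,0,0,0,0.3],[0.2,0.5,0,0,0,0,0.3],[0,0,0,0,0,0,0.3]]]'; python3 snap.py 18 side scene wrist; python3 go.py 535.4 -5.4 93 -7 1
```

```text
time: 29.5
tool_pos: [477.0, 155.4, 108.0]
ee_rot: [[0.993, -0.122, -0.001], [-0.122, -0.993, -0.001], [-0.001, 0.001, -1.0]]
contact_force: [-0.4, 0.9, -4.0]
finger_gap: 45.0
time: 30.5
tool_pos: [534.5, -5.4, 108.5]
ee_rot: [[0.993, -0.122, -0.001], [-0.122, -0.993, 0.0], [-0.001, -0.0, -1.0]]
contact_force: [-0.1, -0.1, -3.8]
finger_gap: 45.3
30.6 [534.5  -4.9 108.6] [[0.993, -0.121, -0.0], [-0.121, -0.993, 0.0], [-0.0, -0.0, -1.0]]
t 30.65 p [534.6  -4.8 108.7] yaw -6.93 turn -0.1 f [-0.1  0.8 -4.2] gap 45.2
[0.09, 0.05, 1.57, 0, 0, 0.07]
```

View pics/side18.png

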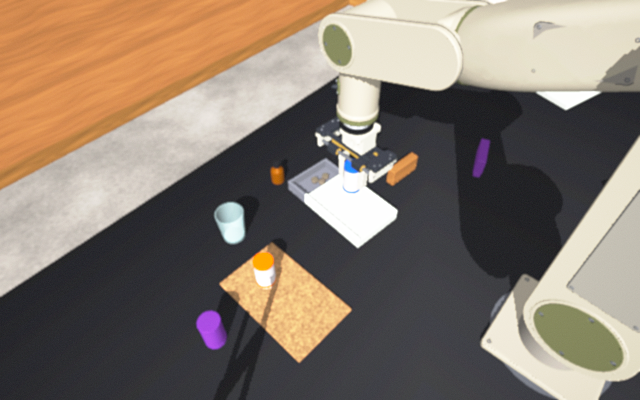

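View pics/scene18.png

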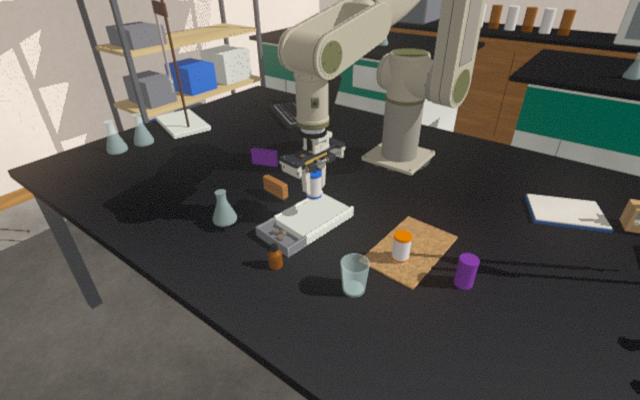

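View pics/wrist18.png

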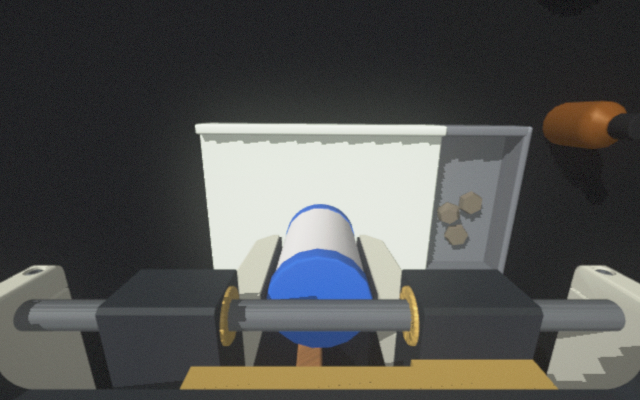

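All is in place: the blue can is over the plate, the chips are in the trough, the orange can stands on the mat and the scraper is on the bench. I'll lower the can a little and let it settle.

```bash
python3 -m pendant '[[[0,0,0.4,0,0,0,0.3],[0,0,0.6,0,0,0,0.3],[0,0,0.6,0,0,0,0.3],[0,0,0.3,0,0,0,0.3],[0,0,0.1,0,0,0,0.3],[0,0,0,0,0,0,0.3],[0,0,0,0,0,0,0.3],[0,0,0,0,0,0,0.3]]]';python3 -m pendant '[[[0,0,0,0,0,0,0.3],[0,0,0,0,0,0,0.3],[0,0,0,0,0,0,0.3],[0,0,0,0,0,0,0.3],[0,0,0,0,0,0,0.3],[0,0,0,0,0,0,0.3],[0,0,0,0,0,0,0.3],[0,0,0,0,0,0,0.3]]]'; python3 snap.py 19 side
python3 - <<'E'
import cv2
cv2.imwrite('pics/c19.png',cv2.resize(cv2.imread('pics/side19.png')[110:320,200:480],(800,600),interpolation=2))
E
```

```text
time: 31.65
tool_pos: [535.0, -5.5, 89.0]
ee_rot: [[0.993, -0.122, 0.0], [-0.122, -0.993, -0.0], [0.0, -0.0, -1.0]]
contact_force: [0.7, -0.9, -3.9]
finger_gap: 45.6
time: 32.65
tool_pos: [534.8, -5.5, 88.7]
ee_rot: [[0.993, -0.122, -0.0], [-0.122, -0.993, 0.0], [-0.0, -0.0, -1.0]]
contact_force: [-0.7, 0.0, -4.7]
finger_gap: 45.5
32.65 [534.8  -5.5  88.7] [[0.993, -0.122, -0.0], [-0.122, -0.993, 0.0], [-0.0, -0.0, -1.0]]
```

View pics/c19.png

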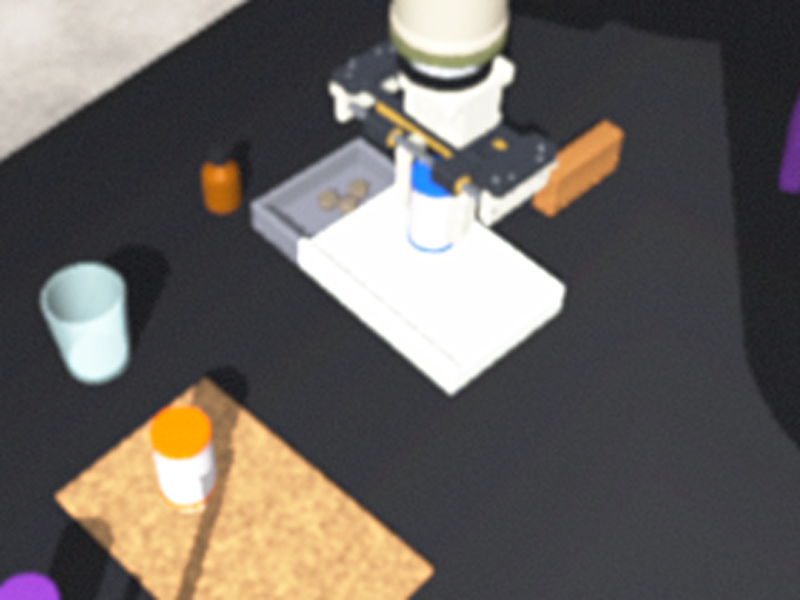

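The side view shows the blue can upright over the white plate, the three chips in the trough, the orange can standing on the mat and the scraper upright on the bare bench.

```bash
python3 -c "
from plant import ticket; print(ticket.job_done())"
```

```text
the job is handed in; nothing more can be done
None
```

I handed the job in at about 33 s, with the heavier can (blue) held upright over the middle of the cleared plate.

- **Wiping:** One stroke with the wooden scraper pushed all three chips into the trough. The fingers stayed about 23 mm above the plate, and the chips are 12 mm high. The last pictures show all three chips in the trough and the plate clear.
- **Scraper:** It stands upright on the bare bench near (502, -190), well away from the plate and the mat.
- **Weighing:** Orange read about 1 N (single readings 0.2 to 1.7 N). Blue read about 4.3 N (3.3 to 4.7 N). I lifted each about 5 cm and stood orange back on the mat. I set blue down on the mat without letting go of it before carrying it over.
- **End state:** The blue can's underside is about 40 mm above the plate, within about 1 mm of the measured middle. It was still over the last second before handing in. The orange can stands on the mat.
- **Other things:** The moves kept clear of the flask, beaker, dropper bottle and purple look-alikes, and the pictures show them standing. The final picture did not cover the flask or all of the purple pieces.

**Disagreements:** The scene and side cameras differed by about 5 mm in x, so I placed things by the wrist camera. At the first approach the arm was still moving when I measured, so I corrected the position by about 7 mm before gripping the scraper. No final check failed.

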